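Slide the tag carrier under the marking press and strike the punch

ROBOT

A 7-joint arm with a two-finger parallel gripper is mounted at the origin on the work surface. World frame = base frame: x ahead of the robot, y to its left, z up, the work surface at z = 0. Lengths are in m, angles in rad, forces in N, time in s.
With the tool pointing down it reaches from about 0.4 to 0.85 m from the base axis. Payload 10.4 kg.
Tool frame: the origin (TCP) lies at the very end of the fingers, on their centre line; the grasp point (between the pads) lies 19 mm behind it (manip.grip_point_offset is the z of the grasp point in the tool frame, in m); z points along the fingers, y is the direction in which the jaws open and shut (so a half turn about z gives the same grasp; the last joint's range is limited). The gripper opens to 85 mm and grips with 20 to 120 N. Pads are 22 mm wide; open, the fingers measure 114 mm over their backs; the gripper's body (76 mm by 85 mm) begins 54 mm behind the grasp point. The pads swing forward as they close: fully open they stand 13 mm farther back than shut.
Start: joints at [1.111, 0.332, -0.065, 1.46, 0.022, 1.35, -0.088], TCP at [0.264, -0.566, 0.231] pointing down, gripper open.
Joint ranges: [-2.6, 2.6], [-0.5, 2.12], [-1.47, 1.34], [0.16, 2.42], [-1.27, 4.41], [0.06, 2.06], [-2.6, 2.6]. Speed limits (rad/s): [2.22, 2.22, 2.79, 2.79, 3.14, 3.14, 3.14].

INTERFACE

Orientations are given as a unit quaternion [x, y, z, w].
In Python, from workcell import manip, camera, get_calibration, hand_in gives the robot as it stands.
- The arm moves only by the shell command python3 -m pendant 'ROWS' [FORCE]. ROWS is JSON, a list of rows, each a list of 5 numbers: the shift along the tool's x, y, z in units of 40 mm (1.0 is 40 mm), then the turn about the tool's z in units of 6 degrees (1.0 is 6 degrees), then the closure, from 0 (fully open) to 1 (shut). A call has 1 to 5 rows; each row is the pose to reach, as a shift and turn from the pose commanded when the call began, along the tool's axes at that moment; what a row does not reach only later rows make up. A row lasts 1/8 s, in which the tool goes at most 62.5 mm and 10.7 degrees, less where a joint would pass 70% of its speed; a pose out of reach is approached as far as the arm can. A call with a gripper value outside its range is refused whole. The fingers move at their own pace and stop on an object; FORCE is the grip in N (left out, the last holds). Time passes only in rows, so rows that repeat a pose let the fingers close. It gives the time, the measured TCP pose, the force and the opening at its end, in the units of the state.
- manip.get_obs(): the state, without advancing time (a new reading comes with each control period).
- camera(name): name is "scene" or "side" or "wrist"; returns (picture, depth): 420x560x3 uint8, red, green, blue; 420x560 float32, m along the optical axis (not along the pixel's ray), 0 where there is no reading.
- get_calibration(name): a dict with "vfov" (degrees; the focal length in pixels is half the picture's height over the tangent of half this angle, whatever the lens; pixels are square), "cx", "cy" (the principal point, pixels), "position" and "rotation" of the camera in the world. Camera axes: x right, y down, z forward; pixel columns grow to the right and rows downward; lengths in m; the calibration is good to about 2 mm. The wrist camera is an equidistant fisheye: a pixel r from the principal point sees the ray r / f radians off the axis. A picture is of the moment at which its call begins: read the wrist's pose just before it. get_calibration takes no time and is no camera call; for the wrist camera it gives the pose at the moment of the call.
- hand_in(): hands the job in, once; it reports no verdict.
The state is a dict: "clock": time; "joint_pos": joint angles; "joint_velocities": joint speeds; "tau": joint torques, N m; "position": TCP position; "ee_rot": TCP orientation; "ft_force": force on the tool from outside, world axes, zero at the start; "torque": the same for the moment, N m; "grip_width": opening from 0.0 (shut) to 1.0 (fully open).
Only numpy, scipy, OpenCV 4.12 (cv2) and the standard library are available. Lean on these libraries where they do the work, as an engineer would, in place of code of your own. Each camera call takes 0.05 s, during which the arm holds its last target.

TASK

With the fingertips, push the flat wooden carrier board, copper-tag end first, along the bench and under the low beam of the small marking press until its front edge is fully home against the stop bar on the far side. Then press the round punch knob on top of the beam right down and let it spring back up. Keep the board flat on the bench all the time (never tip, lift or pick it up), do not press the punch before the board is home, and leave the other things on the bench where they are.

Things in the scene. Friction and masses are not known exactly. Their poses are not given: they have to be found in the camera images.
- board: loose wooden board 130 mm long (its x), 64 wide (y), 10 thick, about 0.3 kg, with a copper tag (50 x 32 mm, 2 mm proud: 12 mm high in all) fixed on top. Lies on the bench before the press mouth, roughly in line. Origin: centre of underside; x points to the tag end (front edge x = +65 mm, tail edge x = -65 mm, tag centre x = +20 mm), z up.
- press: grey marking press bolted to the bench. Origin on the bench right under the punch; x is the feed direction, z up. The beam (x = -25 to +25 mm, 134 mm wide, top z = 42 mm) bridges a slot 70 mm wide (y = -35 to +35 mm) with 16 mm headroom above the bench, on which the board slides. A round punch housing, 42 mm across, tops it up to z = 56 mm.
- mouth (a point): centre of the press mouth, on the bench, 97 mm before the press origin. Steel rails 16 mm high flank the slot from x = -70 to +55 mm (press frame); from -67 to -97 mm they flare outwards by 22 degrees to a mouth 96 mm wide.
- stop_face (a point): foot of the near face of the steel stop bar (22 mm high) that closes the slot 45 mm beyond the press origin. With the board home against it the board's origin is at x = -20 mm and its tail edge at x = -85 mm in the press frame, 60 mm clear of the beam; the flared rails are 86 mm apart there.
- punch (a joint): travel of the punch, m: 0 when up, 0.008 when pressed right down. Spring-returned: about 3 N starts it, about 6.5 N holds it right down.
- punch_top (a point): centre of the top of the steel punch knob (36 mm across, flat top 24 mm across), 82 mm above the bench when up; it is pressed straight down.
- bangle: plain copper bangle lying flat, 68 mm across, 12 mm high; a bystander to be left alone (origin at its underside)
- cuff: brass bangle lying flat, 62 mm across, 22 mm high; a bystander to be left alone (origin at its underside)
- hammer: hammer lying along the far side of the feed path; origin under its handle; a bystander to be left alone (origin at its underside)
- beaker: copper beaker, 64 mm across, 70 mm high; a bystander to be left alone (origin at its underside)
- stamp: steel hand stamp standing upright, 14 mm thick, 65 mm high, next to the press; a bystander to be left alone (origin at its underside)
- anvil: small steel bench block, 60 x 60 x 25 mm; a bystander to be left alone (origin at its underside)
- polish: small jar with a black lid, 52 mm across, 75 mm high, beyond the stop; a bystander to be left alone (origin at its underside)
There are look-alikes about, which are no part of the job. Of the things that look like the press, the larger one is meant. Leave any yellow look-alike of the board alone.

How it is judged:
By the outcome, as a careful person would: the job done as asked, in the order asked, and still so for the second after the job is handed in, with the robot touching nothing.
It also fails if it takes over 72 s, if anything falls off the work surface, if the arm or the gripper's body presses on something with over 40 N, if the wrist force passes 120 N, or if a joint passes its speed limit or range.

## Working session

There is one attempt and no reset: what is moved stays moved. The work goes in short steps, Python scripts to look and compute and a shell command to move; the robot and the scene stay as the last step left them, time stands still between calls to the robot, and variables do not carry over. Pictures are saved under pics/ and viewed, and the job is handed in when it is done.

```bash
ls; mkdir -p pics; python3 - <<'E'
from workcell import manip, camera, get_calibration
import cv2
o=manip.get_obs(); print(o['clock'],o['position'],o['ee_rot'],o['grip_width'])
for n in ["scene","side"]:
    p,d=camera(n); cv2.imwrite(f'pics/{n}0.png',p[:,:,::-1]); 
    import numpy as np; np.savez(f'pics/{n}0.npz',p=p,d=d)
    print(get_calibration(n))
E
```

```text
pics
0.0 [ 0.26424457 -0.56599002  0.23052565] [ 9.76244238e-01  2.16671868e-01 -1.72294786e-04 -6.77443598e-04] 0.999055245232184
{'vfov': 54.44803383195647, 'cx': 279.6885497269822, 'cy': 209.26750474124236, 'position': array([ 0.96632982, -0.28847191,  0.75048422]), 'rotation': array([ 0.86308265,  0.3817269 , -0.13993698, -0.29965072])}
{'vfov': 54.01466817814918, 'cx': 278.7653347750456, 'cy': 205.5037844075306, 'position': array([ 0.17392303, -0.42202991,  0.53023698]), 'rotation': array([ 0.83856163, -0.29248481,  0.16281145, -0.42983655])}
```

View pics/scene0.png

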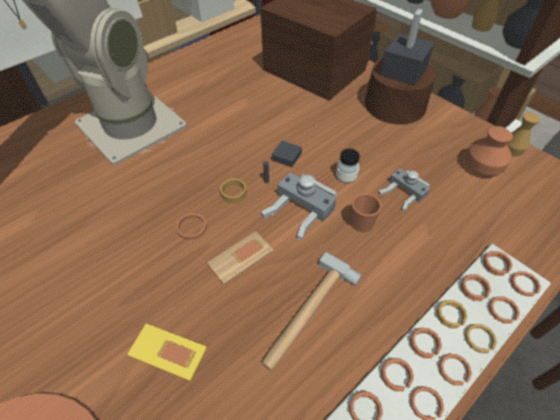

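View pics/side0.png

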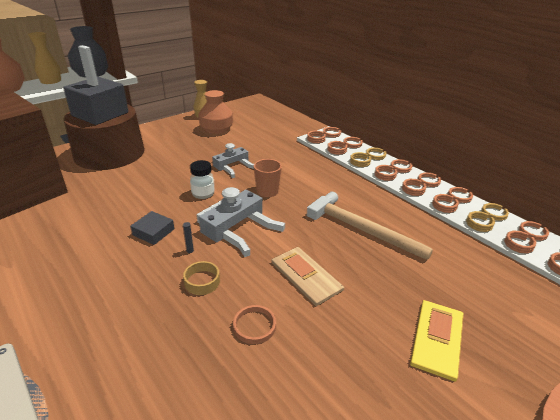

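Scene view: the loose wooden board is at (240,256) and its yellow look-alike at (167,352). The large press is at (307,192) and the small look-alike press at (410,183). The plain wooden board and the larger press are the ones meant. I'll confirm with enlarged crops.

```bash
python3 - <<'E'
import cv2,numpy as np
a=cv2.imread('pics/scene0.png');b=cv2.imread('pics/side0.png')
A=cv2.resize(a[150:300,190:390],None,fx=4,fy=4,interpolation=cv2.INTER_CUBIC)
B=cv2.resize(b[165:315,170:370],None,fx=4,fy=4,interpolation=cv2.INTER_CUBIC)
cv2.imwrite('pics/sc_crop.png',A);cv2.imwrite('pics/si_crop.png',B)
E
```

```text
(no output)
```

View pics/sc_crop.png

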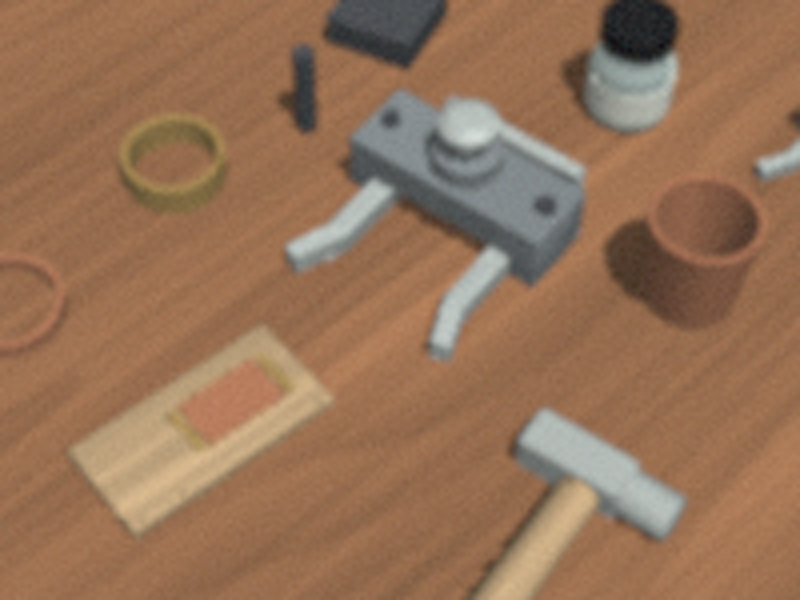

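View pics/si_crop.png

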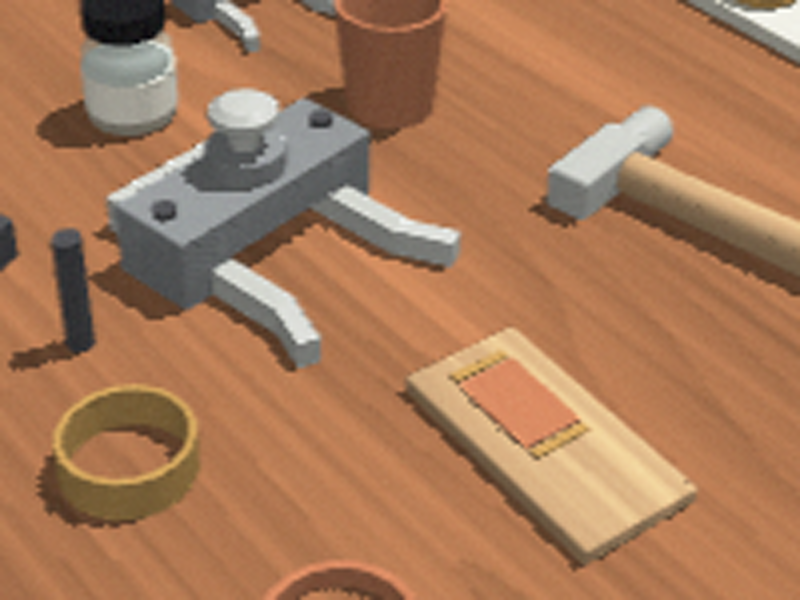

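Crops confirm it: a wooden board with a copper tag whose tag end faces the press, and the large press with its round knob and rails. Next I'll work out the geometry.

```bash
cat > h.py <<'E'
import numpy as np,cv2
from scipy.spatial.transform import Rotation as R
from workcell import manip,camera,get_calibration
def ray(n,px,c=None):
    c=c or get_calibration(n); f=210/np.tan(np.radians(c['vfov']/2)); px=np.atleast_2d(px).astype(float)
    v=np.c_[(px[:,0]-c['cx'])/f,(px[:,1]-c['cy'])/f,np.ones(len(px))]
    return np.array(c['position']),R.from_quat(c['rotation']).apply(v)
def onz(n,px,z):
    o,d=ray(n,px); return o+d*((z-o[2])/d[:,2])[:,None]
def tri(px1,px2,n1='scene',n2='side'):
    o1,d1=ray(n1,px1);o2,d2=ray(n2,px2);out=[]
    for a,b in zip(d1,d2):
        s=np.linalg.lstsq(np.c_[a,-b],o2-o1,rcond=None)[0]; out.append(((o1+a*s[0])+(o2+b*s[1]))/2)
    return np.array(out)
E
python3 - <<'E'
from h import *
np.set_printoptions(precision=4,suppress=True)
off={'scene':(190,150),'side':(170,165)}
def P(n,l): return np.array(l)/4.+off[n]
for n,cor in [('scene',[(262,326),(332,398),(138,530),(70,453)]),('side',[(408,378),(512,328),(693,490),(588,550)])]:
    q=onz(n,P(n,cor),.010); print(n,'board',q[:,:2].tolist(),q.mean(0))
    for i in range(4): print(np.linalg.norm(q[i]-q[(i+1)%4]),end=' ')
    print()
# colour masked
for n in ('scene','side'):
    z=np.load(f'pics/{n}0.npz');hsv=cv2.cvtColor(z['p'],cv2.COLOR_RGB2HSV)
    x0,y0=off[n];
    print(n,'bolts',onz(n,P(n,[(391,118),(545,205)] if n=='scene' else [(164,209),(320,118)]),.044)[:,:2].tolist())
    print(n,'knob',onz(n,P(n,[(470,122)] if n=='scene' else [(243,108)]),.081))
    print(n,'railends top',onz(n,P(n,[(298,252),(440,347)] if n=='scene' else [(308,340),(447,240)]),.016)[:,:2].tolist())
print('tri knob',tri(P('scene',[(470,122)]),P('side',[(243,108)])))
E
```

```text
scene board [[0.5311510012855908, 0.018439695271842416], [0.5931560514177598, 0.015701664575997087], [0.5861912635576911, -0.10982191289697676], [0.5256995743755283, -0.10875548727752599]] [ 0.559  -0.0461  0.01  ]
0.062065473928619844 0.12571665272170363 0.060501088615935 0.12731194963208642 
side board [[0.5278092257070413, 0.015413728858748255], [0.5889184486356915, 0.012346441099095107], [0.5809027467291904, -0.11437596514745246], [0.5222660161657653, -0.11094670514452476]] [ 0.555  -0.0494  0.01  ]
0.06118615350832242 0.12697566586542844 0.058736921908927035 0.1264819609806632 
scene bolts [[0.4873001492373192, 0.15659362177433023], [0.5947165020196576, 0.17508301040141838]]
scene knob [[0.5444 0.1635 0.081 ]]
scene railends top [[0.5087524035187418, 0.0644755224719224], [0.6112616156546866, 0.07859435072107407]]
side bolts [[0.4852318251117742, 0.15429817966876336], [0.5925371005073833, 0.17308065625151614]]
side knob [[0.5357 0.1579 0.081 ]]
side railends top [[0.5028529340494726, 0.059358574582130785], [0.6026669147637085, 0.07836152667925012]]
tri knob [[0.5409 0.1669 0.0748]]
```

Measurements from both views:

| Item | Position | Heading |
|---|---|---|
| Press origin | about (0.540, 0.165) | about 99.8° |
| Board | about (0.557, -0.048) | about 87° |

The board sits 20 mm off the feed line and is turned 13°. I'll go above it and refine with the wrist camera.

```bash
python3 -m pendant '[[1.2,-1.1,0,0,0],[2.4,-2.2,0,0,0],[3.6,-3.3,0,0,0],[4.8,-4.4,0,0,0],[6,-5.5,0,0,0]]'; python3 -m pendant '[[1.2,-1.1,0,1.5,0],[2.4,-2.2,0,3,0],[3.4,-3.3,0,4.6,0],[4.1,-4,0,4.6,0],[4.1,-4,0,4.6,0]]'; python3 - <<'E'
from h import *
o=manip.get_obs(); print(o['clock'],o['position'],o['ee_rot'],o['ft_force'],o['joint_pos'])
c=get_calibration('wrist'); p,d=camera('wrist'); cv2.imwrite('pics/w1.png',p[:,:,::-1]); np.savez('pics/w1.npz',p=p,d=d,pos=c['position'],rot=c['rotation']); print(c)
E
```

```text
clock: 0.72
position: [0.3841, -0.2755, 0.2312]
ee_rot: [0.976, 0.217, -0.0, 0.0]
ft_force: [1.2, 0.5, -0.3]
grip_width: 1.001
clock: 1.35
position: [0.4655, -0.0586, 0.2313]
ee_rot: [1.0, -0.019, 0.0, -0.0]
ft_force: [-0.3, -0.8, 0.6]
grip_width: 0.996
1.35 [ 0.46546437 -0.05864711  0.23131212] [ 9.99819530e-01 -1.89907518e-02  1.31520562e-04 -4.90978964e-04] [-0.29709241 -0.77002271  0.57300423] [ 0.57253547  0.0164004  -0.5430203   1.82974275  0.00777806  1.29756355
 -1.58130235]
{'vfov': 65.70646984690485, 'cx': 277.9592969026415, 'cy': 211.42159599224127, 'position': array([ 0.54790982, -0.06202066,  0.3736887 ]), 'rotation': array([-0.68436247,  0.71152481,  0.11539475, -0.10983855])}
```

View pics/w1.png

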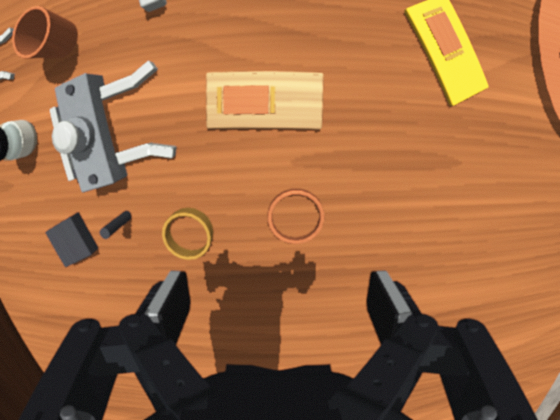

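The wrist view shows the board at px (265,100), the press at (90,130) and its rail tips at (153,68) and (172,153). The bangle is at (296,215) and the cuff at (187,233), both on the near side. I'll measure all of these.

```bash
cat >> h.py <<'E'
def rayw(px,pos,rot):
    c=get_calibration('wrist'); f=210/np.tan(np.radians(c['vfov']/2)); px=np.atleast_2d(px).astype(float)
    u=px-[c['cx'],c['cy']]; r=np.linalg.norm(u,axis=1); t=r/f
    v=np.c_[u/np.maximum(r,1e-9)[:,None]*np.sin(t)[:,None],np.cos(t)]
    return np.array(pos),R.from_quat(rot).apply(v)
def wonz(px,z,pos,rot):
    o,d=rayw(px,pos,rot); return o+d*((z-o[2])/d[:,2])[:,None]
def rect(xy):
    r=cv2.minAreaRect((xy*1000).astype(np.float32)); return r
E
python3 - <<'E'
from h import *
np.set_printoptions(precision=4,suppress=True)
# board masks
def board(p,box):
    hsv=cv2.cvtColor(p,cv2.COLOR_RGB2HSV); m=np.zeros(p.shape[:2],np.uint8)
    x0,x1,y0,y1=box; q=p.astype(int)
    mm=((q[:,:,1]>125)&(q[:,:,0]>150)).astype(np.uint8)*255
    m[y0:y1,x0:x1]=mm[y0:y1,x0:x1]
    cs,_=cv2.findContours(m,cv2.RETR_EXTERNAL,cv2.CHAIN_APPROX_NONE); return cv2.convexHull(max(cs,key=cv2.contourArea))[:,0,:]
w=np.load('pics/w1.npz'); h=board(w['p'],(195,335,60,140)); print(h.min(0),h.max(0)); q=wonz(h,.01,w['pos'],w['rot'])[:,:2]; print('wrist',rect(q))
for n,b in (('scene',(200,280,225,295)),('side',(265,350,240,310))):
    z=np.load(f'pics/{n}0.npz'); h=board(z['p'],b); q=onz(n,h,.01)[:,:2]; print(n,rect(q))
wz=lambda px,z: wonz(px,z,w['pos'],w['rot'])[:,:2].tolist()
print('bolts',wz([(69,90),(93,181)],.044)); print('rail ends',wz([(154,67),(174,153)],.016)); print('rail at kink',wz([(133,82),(143,153)],.016))
print('knob',wz([(66,137)],.08))
print('bangle',wz([(296,215)],.012),'cuff',wz([(187,230)],.022),'stamp',wz([(124,217)],.065))
print('scene bangle',onz('scene',[(192,226)],.012),'cuff',onz('scene',[(233,187)],.022))
E
cd pics; python3 -c "
import cv2;a=cv2.imread('w1.png');cv2.imwrite('w1c.png',cv2.resize(a[50:210,0:200],None,fx=4,fy=3.7,interpolation=cv2.INTER_CUBIC)[:592])"
```

```text
[195  65] [334 131]
wrist ((561.0863647460938, -47.09290313720703), (157.9246368408203, 71.13008117675781), 85.52951049804688)
scene ((558.464599609375, -34.141273498535156), (157.34617614746094, 67.82271575927734), 87.2315673828125)
side ((566.445556640625, -26.71185302734375), (185.8684539794922, 81.13713073730469), 86.21472930908203)
bolts [[0.5945946769592008, 0.17649950809538342], [0.48439746683552204, 0.1566618110653734]]
rail ends [[0.6059757501660182, 0.07590074617920861], [0.5043800667932059, 0.059192342862321924]]
rail at kink [[0.5923592233576939, 0.10340063246021003], [0.5076017714629407, 0.0982790988635546]]
knob [[0.5411156378460581, 0.16042175774296166]]
bangle [[0.4229169467406668, -0.0777812239831393]] cuff [[0.41230721958649713, 0.05266575304315025]] stamp [[0.4457983328561327, 0.11041430366736471]]
scene bangle [[ 0.424 -0.078  0.012]] cuff [[0.4015 0.0576 0.022 ]]
```

View pics/w1c.png

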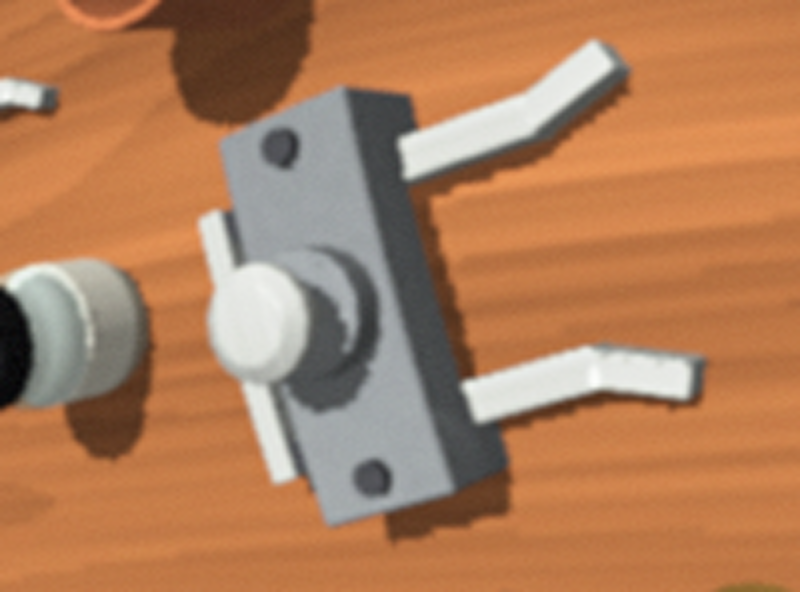

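```bash
python3 - <<'E'
from h import *
np.set_printoptions(precision=4,suppress=True)
w=np.load('pics/w1.npz'); q=wonz([(207,72),(207,129.5),(322,129.5),(323,73)],.01,w['pos'],w['rot'])[:,:2]; print(q, q.mean(0)); a=(q[0]+q[1]-q[2]-q[3]); print(np.degrees(np.arctan2(a[1],a[0])), [np.linalg.norm(q[i]-q[(i+1)%4]) for i in range(4)])
for nm,Wd in (('wrist',q),):
    O=np.array([.5398,.1654]);th=np.radians(99.9);f=np.array([np.cos(th),np.sin(th)]);n=np.array([-f[1],f[0]])
for c in (q.mean(0),np.array([.559,-.0461]),np.array([.555,-.0494])): print(((c-O)@f),((c-O)@n))
E
```

```text
[[ 0.5932  0.0155]
 [ 0.5277  0.0194]
 [ 0.5218 -0.1096]
 [ 0.5855 -0.1124]] [ 0.5571 -0.0468]
86.96710627209794 [np.float64(0.06552810356026463), np.float64(0.12906810312493278), np.float64(0.06377017384002835), np.float64(0.12807990704021616)]
-0.21197517119224313 0.019480009571216546
-0.21165166120709936 0.01744890564692337
-0.21421480558229247 0.021956708982464518
```

Board: (0.557, -0.047), heading 87.0°, from the wrist view and agreeing with the other two. I'll square it first with a two-finger nudge from its robot side, starting by descending next to it with the jaws half shut.

```bash
python3 -m pendant '[[0.85,-0.4,0,0.15,0.5],[0.85,-0.4,1.4,0.15,0.5],[0.85,-0.4,2.8,0.15,0.5],[0.85,-0.4,4.2,0.15,0.5],[0.85,-0.4,5.1,0.15,0.5]]';python3 -m pendant '[[0,0,0,0,0.5],[0,0,0.15,0,0.5],[0,0,0.3,0,0.5],[0,0,0.3,0,0.5]]'; python3 - <<'E'
from h import *
o=manip.get_obs(); print(o['clock'],o['position'],o['ee_rot'],o['ft_force'],o['grip_width'])
a,_=camera('side'); b,_=camera('scene')
a=cv2.resize(a[150:350,180:400],None,fx=2.6,fy=2.6,interpolation=cv2.INTER_CUBIC)
cv2.imwrite('pics/s2.png',a[:,:,::-1]);cv2.imwrite('pics/s2b.png',b[:,:,::-1])
E
```

```text
clock: 2.02
position: [0.4976, -0.0503, 0.0245]
ee_rot: [1.0, -0.031, -0.002, 0.0]
ft_force: [0.2, 0.4, 0.5]
grip_width: 0.5
clock: 2.52
position: [0.4997, -0.0489, 0.0158]
ee_rot: [1.0, -0.03, 0.0, 0.0]
ft_force: [0.4, -0.3, -0.4]
grip_width: 0.5
2.525 [ 0.49970234 -0.04894737  0.01576746] [ 9.99537542e-01 -3.04058322e-02  3.87411318e-04  1.93605924e-04] [ 0.40837615 -0.26939425 -0.42407097] 0.4995079996745749
```

View pics/s2.png

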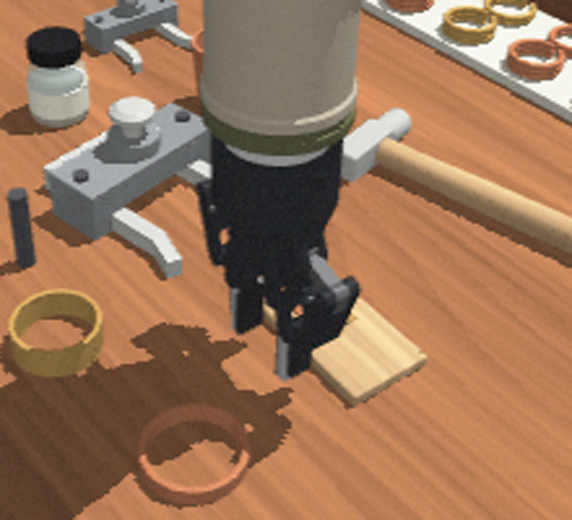

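Both fingertips stand beside the board, just above the bench. I'll feel for the bench.

```bash
for i in 1 2 3; do python3 -m pendant '[[0,0,0.08,0,0.5],[0,0,0.08,0,0.5]]' | egrep 'pos|force'; done
```

```text
position: [0.4993, -0.0487, 0.012]
ft_force: [-0.6, -0.3, 0.8]
position: [0.4992, -0.0487, 0.0086]
ft_force: [-1.0, -0.5, 0.2]
position: [0.4992, -0.0487, 0.0054]
ft_force: [-0.2, 0.3, -0.1]
```

```bash
for i in 1 2 3 ; do python3 -m pendant '[[0,0,0.04,0,0.5],[0,0,0.04,0,0.5]]' | egrep 'pos|force'; done
```

```text
position: [0.4994, -0.0488, 0.004]
ft_force: [0.8, 1.2, -0.4]
position: [0.4994, -0.0487, 0.0024]
ft_force: [0.6, -0.0, -0.6]
position: [0.4993, -0.0487, 0.0008]
ft_force: [-0.7, 0.3, -0.1]
```

```bash
python3 -m pendant '[[0.1,0,0.06,0,0.5],[0.2,0,0.08,0,0.5],[0.3,0,0.08,0,0.5],[0.35,0,0.08,0,0.5],[0.35,0,0.08,0,0.5]]'| egrep 'pos|force'; python3 -m pendant '[[0.1,0.02,0,-0.4,0.5],[0.2,0.04,0,-0.8,0.5],[0.3,0.06,0,-1.2,0.5],[0.4,0.08,0,-1.6,0.5],[0.45,0.09,0,-1.8,0.5]]'; python3 - <<'E'
from h import *
c=get_calibration('wrist'); p,d=camera('wrist'); cv2.imwrite('pics/w3.png',p[:,:,::-1]); np.savez('pics/w3.npz',p=p,d=d,pos=c['position'],rot=c['rotation'])
E
```

```text
position: [0.5128, -0.0495, -0.0018]
ft_force: [-8.4, 0.9, 14.9]
clock: 5.38
position: [0.5303, -0.0535, -0.0018]
ee_rot: [0.998, 0.065, -0.001, -0.0]
ft_force: [-12.1, 3.4, 17.7]
grip_width: 0.499
```

View pics/w3.png

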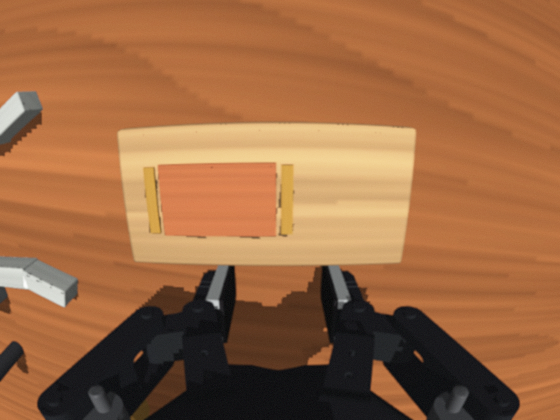

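The board has followed flat, with both fingers at its near side (225,265) and (335,265). The fingertips just touched the bench (15-18 N), so the tip level is known. I'll back off, raise a little and measure.

```bash
cat >> h.py <<'E'
def snapw(name):
    c=get_calibration('wrist'); p,d=camera('wrist'); cv2.imwrite(f'pics/{name}.png',p[:,:,::-1]); np.savez(f'pics/{name}.npz',p=p,d=d,pos=c['position'],rot=c['rotation'])
O=np.array([.5398,.1654]);th=np.radians(99.9);F=np.array([np.cos(th),np.sin(th)]);N=np.array([-F[1],F[0]])
def rel(c): c=np.asarray(c)[...,:2]; return (c-O)@F,(c-O)@N
def wb(name,cor):
    w=np.load(f'pics/{name}.npz'); q=wonz(cor,.01,w['pos'],w['rot'])[:,:2]; c=q.mean(0); a=q[0]+q[1]-q[2]-q[3]
    print('board',c,'head-rel',np.degrees(np.arctan2(a[1],a[0]))-99.9,'rel',rel(c),[round(float(np.linalg.norm(q[i]-q[(i+1)%4])),4) for i in range(4)])
E
python3 -m pendant '[[-0.06,0,-0.1,0,0.5],[-0.06,0,-0.12,0,0.5]]'| egrep 'pos|force|rot'; python3 - <<'E'
from h import *
np.set_printoptions(precision=4,suppress=True)
wb('w3',[(118,130),(134,262),(402,263),(414,129)])
w=np.load('pics/w3.npz'); r=wonz([(76,290),(40,98),(66,303)],.012,w['pos'],w['rot']); print(r, rel(r))
E
```

```text
position: [0.529, -0.0547, 0.0027]
ee_rot: [0.998, 0.064, 0.0, 0.0]
ft_force: [0.8, -0.8, 0.1]
board [ 0.574  -0.0424] head-rel -2.648460626848049 rel (np.float64(-0.2105796458235385), np.float64(0.0020306610153975873)) [0.0629, 0.1286, 0.0624, 0.1263]
[[0.5112 0.0545 0.012 ]
 [0.6113 0.0694 0.012 ]
 [0.5    0.0641 0.012 ]] (array([-0.1043, -0.1069, -0.093 ]), array([ 0.0472, -0.0539,  0.0567]))
```

```bash
python3 -m pendant '[[0.05,0,0,-0.2,0.5],[0.09,0.01,0,-0.45,0.5],[0.11,0.02,0,-0.45,0.5],[0.11,0.02,0,-0.45,0.5]]'| egrep 'pos|force|rot'; python3 -m pendant '[[-0.2,0,0,0,0.5],[-0.4,0,0,0,0.5],[-0.4,0,-0.6,0,0.5],[-0.4,0,-1.6,0,0.5],[-0.4,0,-2,0,0.5]]'; python3 - <<'E'
from h import *
snapw('w4')
E
```

```text
position: [0.5332, -0.0549, 0.0024]
ee_rot: [0.996, 0.087, -0.0, -0.0]
ft_force: [-0.4, -1.2, 0.4]
clock: 6.8
position: [0.5181, -0.0577, 0.0846]
ee_rot: [0.996, 0.087, 0.001, 0.001]
ft_force: [-0.4, -0.3, -0.4]
grip_width: 0.503
```

View pics/w4.png

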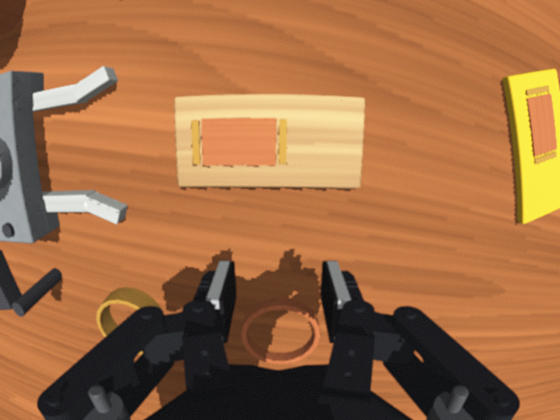

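```bash
python3 - <<'E'
from h import *
np.set_printoptions(precision=4,suppress=True)
wb('w4',[(176,97),(179,187),(361,188),(364,97)])
a=cv2.imread('pics/w4.png'); cv2.imwrite('pics/w4c.png',cv2.resize(a[55:235,20:200],None,fx=3.3,fy=3.3,interpolation=cv2.INTER_CUBIC))
E
```

```text
board [ 0.5765 -0.0419] head-rel -0.3175410925269233 rel (np.float64(-0.2105537907867008), np.float64(-0.000469786160800954)) [0.0632, 0.1285, 0.0633, 0.1265]
```

View pics/w4c.png

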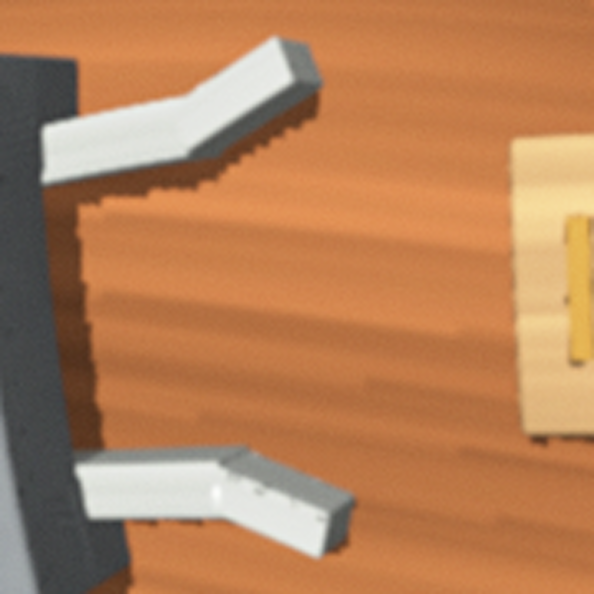

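```bash
python3 - <<'E'
from h import *
np.set_printoptions(precision=4,suppress=True)
w=np.load('pics/w4.npz')
for z,l in ((0,[(243,450),(205,158),(352,495),(320,88)]),(.016,[(220,485),(183,155),(328,515),(298,83),(75,470),(42,184)])):
    r=wonz(np.array(l)/3.3+[20,55],z,w['pos'],w['rot']); print(z,rel(r))
E
```

```text
0 (array([-0.0674, -0.0642, -0.0972, -0.097 ]), array([ 0.0352, -0.0364,  0.047 , -0.0489]))
0.016 (array([-0.0697, -0.0687, -0.0986, -0.1   , -0.0234, -0.0237]), array([ 0.0394, -0.0369,  0.0467, -0.0488,  0.035 , -0.0361]))
```

```bash
python3 - <<'E'
from h import *
np.set_printoptions(precision=4,suppress=True)
print('hammer',onz('scene',[(268,360),(300,315),(335,272),(322,258),(358,276),(265,350)],.012)[:,:2]); print('yellow',onz('scene',[(130,345),(145,328),(206,345)],.01)[:,:2])
o=manip.get_obs(); print(o['joint_pos'],o['position'])
q=o['position'][:2]; X=R.from_quat(o['ee_rot']).as_matrix(); t=O+F*(-.312)+N*(-.0006)
d=np.r_[t-q,0]; print(t, X.T@d/.04, np.degrees(np.arctan2(X[1,1],X[0,1])))
E
```

```text
hammer [[ 0.764  -0.147 ]
 [ 0.7409 -0.0456]
 [ 0.7216  0.0726]
 [ 0.68    0.0771]
 [ 0.7597  0.1004]
 [ 0.7467 -0.1392]]
yellow [[ 0.5716 -0.317 ]
 [ 0.5616 -0.2796]
 [ 0.6661 -0.2131]]
[ 0.5503  0.2991 -0.5979  1.8754  0.1972  1.0214 -1.5258] [ 0.5187 -0.0578  0.0856]
[ 0.594  -0.1419] [1.4885 2.3972 0.01  ] -79.98115201236894
```

```bash
python3 -m pendant '[[0.4,0.6,-0.3,-1.5,0.5],[0.8,1.2,-0.3,-3,0.5],[1.1,1.8,-0.3,-4.5,0.5],[1.3,2.2,-0.3,-6,0.5],[1.5,2.4,-0.3,-7.5,0.5]]'; python3 -m pendant '[[0,0,0,-1.5,0.5],[0,0,0,-3,0.5],[0,0,0,-4.5,0.5],[0,0,0,-6,0.5],[0,0,0,-7.5,0.5]]';python3 -m pendant '[[0,0,0,0,0.5],[0,0,0,0,0.5]]'; python3 - <<'E'
from h import *
np.set_printoptions(precision=4,suppress=True)
snapw('w5')
o=manip.get_obs(); print(o['joint_pos'],o['position'],rel(o['position']))
q=o['position'][:2]; X=R.from_quat(o['ee_rot']).as_matrix(); t=O+F*(-.312)+N*(-.0006)
d=np.r_[t-q,0]; print(t, X.T@d/.04, np.degrees(np.arctan2(X[1,0],X[0,0])))
E
```

```text
clock: 7.48
position: [0.5928, -0.1428, 0.0931]
ee_rot: [0.886, 0.464, -0.001, -0.0]
ft_force: [-1.4, 0.7, -0.6]
grip_width: 0.499
clock: 8.1
position: [0.5926, -0.1416, 0.0932]
ee_rot: [0.641, 0.768, -0.0, -0.001]
ft_force: [0.5, 0.0, -0.3]
grip_width: 0.499
clock: 8.35
position: [0.593, -0.1417, 0.0939]
ee_rot: [0.644, 0.765, -0.0, -0.0]
ft_force: [-0.1, 0.2, -0.8]
grip_width: 0.499
[ 0.776   0.5397 -0.805   1.6251  0.4165  1.1572  0.0436] [ 0.5931 -0.1417  0.0941] (np.float64(-0.31164562452682143), np.float64(0.00031656818678700674))
[ 0.594  -0.1419] [-0.0088  0.0229 -0.    ] 99.86217342023579
```

View pics/w5.png

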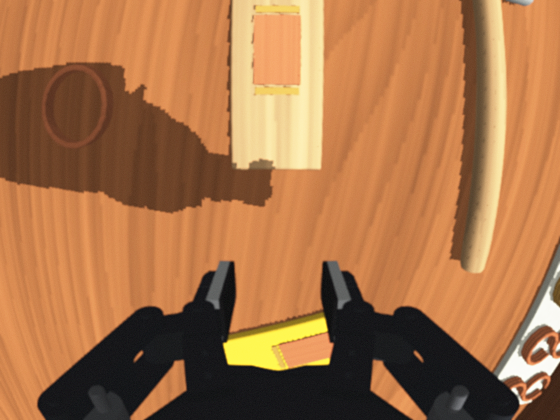

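The fingers are centred behind the board tail (tail edge at (233..322,168)). The yellow look-alike lies well behind and below. I'll descend.

```bash
python3 - <<'E'
from h import *
w=np.load('pics/w5.npz'); print(wonz([(225,340),(325,312)],.01,w['pos'],w['rot'])[:,:2])
E
python3 -m pendant '[[0,0.02,0.8,0,0.5],[0,0.02,1.6,0,0.5],[0,0.02,2.2,0,0.5],[0,0.02,2.27,0,0.5],[0,0.02,2.27,0,0.5]]'; python3 -m pendant '[[0.15,0,0,0,0.5],[0.3,0,0,0,0.5],[0.45,0,0,0,0.5],[0.6,0,0,0,0.5],[0.7,0,0,0,0.5]]';
```

```text
[[ 0.56693168 -0.26519293]
 [ 0.64837107 -0.21820059]]
clock: 9.02
position: [0.5946, -0.1414, 0.0045]
ee_rot: [0.643, 0.766, 0.0, 0.0]
ft_force: [-0.4, 0.5, 0.1]
grip_width: 0.496
clock: 9.65
position: [0.5893, -0.1138, 0.0039]
ee_rot: [0.643, 0.766, -0.0, 0.0]
ft_force: [1.0, -2.0, -0.7]
grip_width: 0.498
```

```bash
for i in 1 2; do python3 -m pendant '[[0.15,0,0.02,0,0.5],[0.3,0,0.02,0,0.5],[0.45,0,0.02,0,0.5],[0.6,0,0.02,0,0.5],[0.7,0,0.02,0,0.5]]'; done; python3 - <<'E'
from h import *
snapw('w6')
o=manip.get_obs(); print(rel(o['position']))
E
```

```text
clock: 10.28
position: [0.5843, -0.0859, 0.003]
ee_rot: [0.643, 0.766, 0.0, 0.0]
ft_force: [-0.4, -3.3, 2.4]
grip_width: 0.505
clock: 10.9
position: [0.5792, -0.0582, 0.002]
ee_rot: [0.642, 0.766, -0.0, -0.0]
ft_force: [0.4, -2.1, 0.9]
grip_width: 0.504
(np.float64(-0.2264361300901443), np.float64(-0.00040307406510992636))
```

View pics/w6.png

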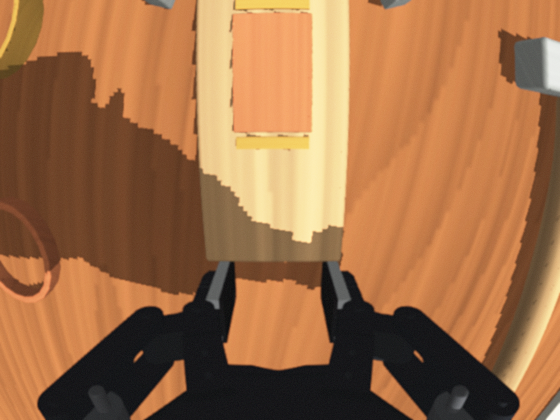

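```bash
python3 - <<'E'
from h import *
np.set_printoptions(precision=4,suppress=True)
w=np.load('pics/w6.npz'); r=wonz([(206,261),(341,260),(198,90),(349,90)],.01,w['pos'],w['rot']); print(rel(r))
r=wonz([(233,100),(311,100),(233,15),(311,15)],.012,w['pos'],w['rot']); print(rel(r))
E
python3 - <<'E'
from h import *
for n in ('scene','side'):
    a,_=camera(n); cv2.imwrite(f'pics/{n}6.png',a[:,:,::-1])
a=cv2.imread('pics/scene6.png'); cv2.imwrite('pics/scene6c.png',cv2.resize(a[140:290,200:400],None,fx=4,fy=4,interpolation=cv2.INTER_CUBIC))
E
```

```text
(array([-0.2156, -0.2149, -0.1384, -0.1385]), array([ 0.0319, -0.0314,  0.0312, -0.0309]))
(array([-0.1433, -0.1433, -0.1074, -0.1076]), array([ 0.0163, -0.015 ,  0.0163, -0.015 ]))
```

View pics/scene6c.png

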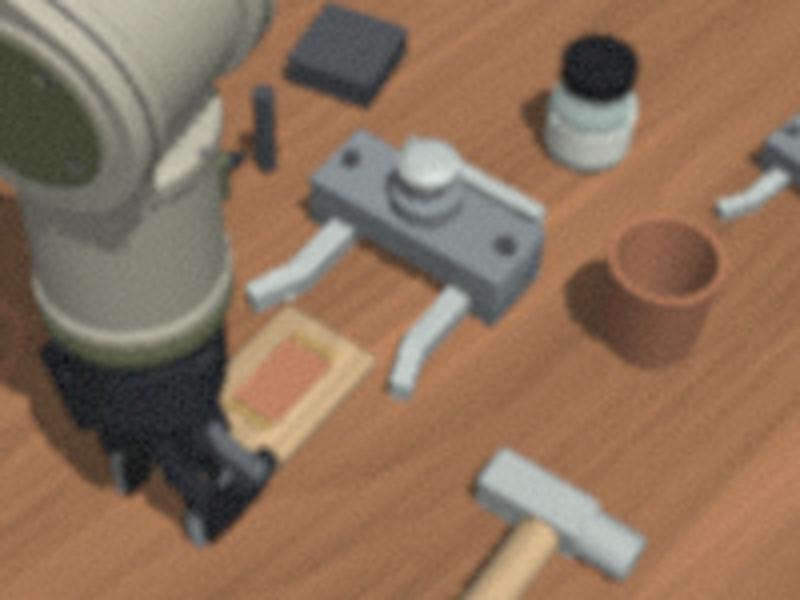

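The board is centred (lateral +0.3 mm, heading 0°) and aligned with the mouth. I'll keep pushing.

```bash
for i in 1 2; do python3 -m pendant '[[0.15,0,0,0,0.5],[0.3,0,0,0,0.5],[0.45,0,0,0,0.5],[0.6,0,0,0,0.5],[0.7,0,0,0,0.5]]'|egrep 'pos|force'; done; python3 - <<'E'
from h import *
snapw('w7')
o=manip.get_obs(); print(rel(o['position']))
E
```

```text
position: [0.5745, -0.0307, 0.0021]
ft_force: [-0.4, -1.7, -1.4]
position: [0.5696, -0.0032, 0.0021]
ft_force: [-0.3, -1.4, -0.5]
(np.float64(-0.1706226232868051), np.float64(-0.0004202322816683342))
```

View pics/w7.png

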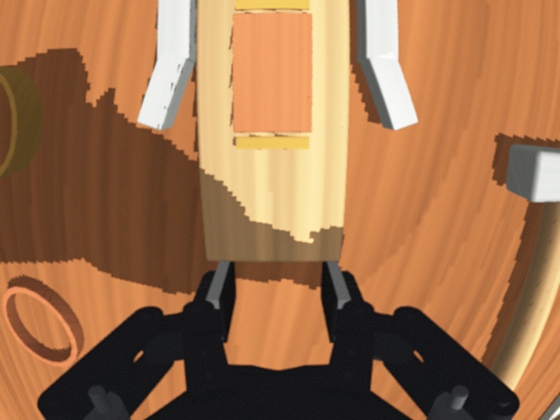

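The board front is well between the rails, with a small clearance on both sides. I'll carry on.

```bash
for i in 1 2; do python3 -m pendant '[[0.15,0,0,0,0.5],[0.3,0,0,0,0.5],[0.45,0,0,0,0.5],[0.6,0,0,0,0.5],[0.7,0,0,0,0.5]]'|egrep 'pos|force'; done; python3 -m pendant '[[0.1,0,0,0,0.5],[0.2,0,0,0,0.5],[0.3,0,0,0,0.5],[0.3,0,0,0,0.5]]'|egrep 'pos|force'; python3 - <<'E'
from h import *
snapw('w8')
o=manip.get_obs(); print(rel(o['position']))
E
```

```text
position: [0.5648, 0.0244, 0.0022]
ft_force: [0.0, -2.6, 0.5]
position: [0.5599, 0.052, 0.0021]
ft_force: [0.6, -2.6, 1.2]
position: [0.5577, 0.0641, 0.0021]
ft_force: [-0.1, -0.0, 0.1]
(np.float64(-0.10298505729190946), np.float64(-0.0001485309063773466))
```

View pics/w8.png

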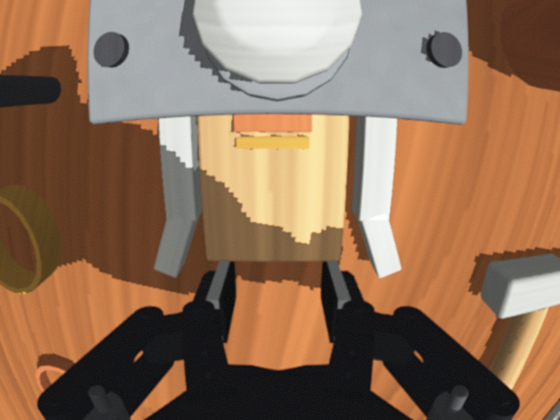

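About 7 mm to go. I'll finish in small steps until the force shows the stop.

```bash
python3 -m pendant '[[0.05,0,0,0,0.5],[0.1,0,0,0,0.5],[0.1,0,0,0,0.5]]'|egrep 'pos|force'; for i in 1 2 ; do python3 -m pendant '[[0.03,0,0,0,0.5],[0.05,0,0,0,0.5],[0.05,0,0,0,0.5]]'|egrep 'pos|force'; done
```

```text
position: [0.557, 0.0675, 0.002]
ft_force: [-0.5, -0.5, -0.5]
position: [0.5567, 0.0693, 0.0021]
ft_force: [0.3, -1.0, -0.6]
position: [0.5564, 0.0714, 0.0021]
ft_force: [-0.3, -0.9, 0.2]
```

```bash
for i in 1 2 3 4; do python3 -m pendant '[[0.02,0,0,0,0.5],[0.03,0,0,0,0.5],[0.03,0,0,0,0.5]]'|egrep 'pos|force'; done
```

```text
position: [0.5564, 0.0719, 0.0021]
ft_force: [0.6, -3.9, -0.4]
position: [0.5563, 0.0719, 0.0021]
ft_force: [0.4, -7.5, 1.7]
position: [0.5563, 0.072, 0.0021]
ft_force: [1.2, -10.6, 0.8]
position: [0.5563, 0.072, 0.0021]
ft_force: [1.6, -13.4, 1.7]
```

```bash
python3 -m pendant '[[0.05,0,0,0,0.5],[0.05,0,0,0,0.5]]'|egrep 'pos|force';python3 -m pendant '[[-0.1,0,0,0,0.5],[-0.4,0,0,0,0.5],[-0.7,0,0,0,0.5],[-0.7,0,-0.6,0,0.5],[-0.7,0,-1.6,0,0.5]]';python3 -m pendant '[[0,0,-1,0,1],[0,0,-2,0,1],[0,0,-2,0,1],[0,0,-2,0,1]]'; python3 - <<'E'
from h import *
snapw('w9')
o=manip.get_obs(); print(rel(o['position']),o['position'],o['clock'])
for n in ('scene','side'):
    a,_=camera(n); cv2.imwrite(f'pics/{n}9.png',a[:,:,::-1])
a=cv2.imread('pics/side9.png'); cv2.imwrite('pics/side9c.png',cv2.resize(a[150:300,150:350],None,fx=4,fy=4,interpolation=cv2.INTER_CUBIC))
E
```

```text
position: [0.5562, 0.0721, 0.0021]
ft_force: [1.3, -19.0, 3.7]
clock: 17.65
position: [0.5593, 0.0498, 0.0658]
ee_rot: [0.643, 0.766, -0.001, -0.001]
ft_force: [0.4, -1.0, 0.6]
grip_width: 0.5
clock: 18.15
position: [0.5599, 0.0499, 0.1455]
ee_rot: [0.643, 0.766, -0.0, -0.0]
ft_force: [-0.5, 0.1, -1.1]
grip_width: -0.001
(np.float64(-0.1171760804003853), np.float64(0.0003543867977747037)) [0.55959687 0.04990782 0.14503321] 18.2
```

View pics/w9.png

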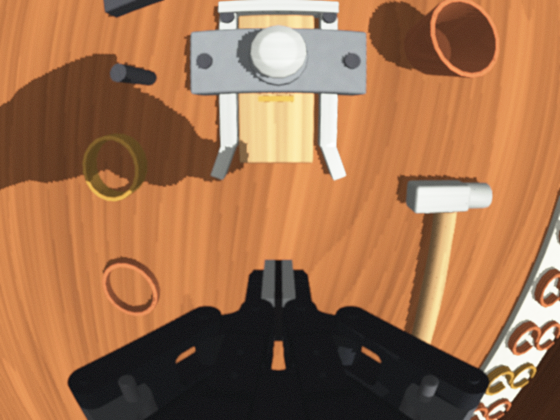

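View pics/side9c.png

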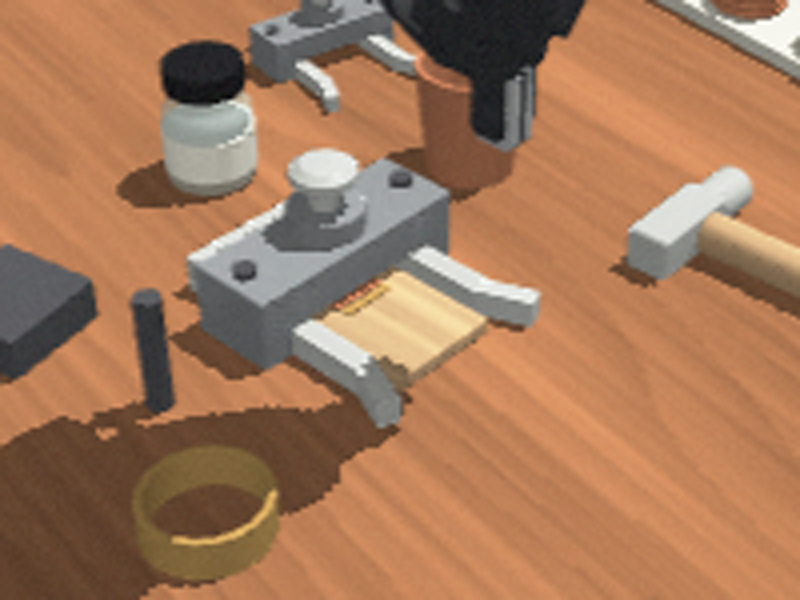

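The board is home: the wrist view shows wood running under the beam to the stop bar at (278,12), and the tail edge is square at y≈161. Next I'll find the knob.

```bash
python3 - <<'E'
from h import *
np.set_printoptions(precision=4,suppress=True)
w=np.load('pics/w9.npz')
r=wonz([(245,161),(313,161)],.01,w['pos'],w['rot']); print('tail',rel(r))
r=wonz([(204,61),(352,60)],.044,w['pos'],w['rot']); print('bolts',r.mean(0),rel(r))
p=w['p'].astype(int)[15:90,240:315]; m=((p.min(2)>165)).astype(np.uint8); ys,xs=np.nonzero(m[8:70]); print(xs.min()+240,xs.max()+240,ys.min()+23,ys.max()+23)
r=wonz([(278,50)],.078,w['pos'],w['rot']); print('knob',r,rel(r))
a=cv2.imread('pics/w9.png'); cv2.imwrite('pics/w9c.png',cv2.resize(a[0:110,180:380],None,fx=4,fy=4,interpolation=cv2.INTER_CUBIC))
o=manip.get_obs(); X=R.from_quat(o['ee_rot']).as_matrix()
for t in (r[0],np.r_[O,0]):
    d=np.r_[t[:2]-o['position'][:2],0]; print(X.T@d/.04)
E
```

```text
tail (array([-0.0828, -0.0827]), array([ 0.0271, -0.0317]))
bolts [0.541  0.1663 0.044 ] (array([0.0002, 0.0011]), array([ 0.0536, -0.0564]))
240 314 23 84
knob [[0.541  0.1663 0.078 ]] (array([0.0007]), array([-0.0014]))
[2.9414 0.051  0.0013]
[2.9241 0.0165 0.0013]
```

View pics/w9c.png

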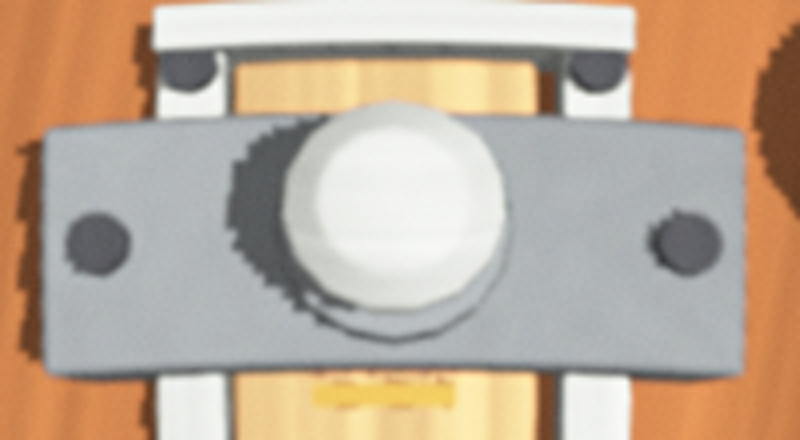

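The knob is centred at about (0.5405, 0.166). I'll go above it with the fingers shut and then press down.

```bash
python3 -m pendant '[[1,0.01,0,0,1],[2,0.02,0,0,1],[2.93,0.03,0,0,1],[2.93,0.03,0.7,0,1],[2.93,0.03,1.4,0,1]]'; python3 -m pendant '[[0,0,0,0,1],[0,0,0,0,1]]'; python3 - <<'E'
from h import *
print(rel(manip.get_obs()['position']))
for n in ('scene','side'):
    a,_=camera(n); cv2.imwrite(f'pics/{n}10.png',a[:,:,::-1])
a=cv2.imread('pics/side10.png')[150:300,150:350]; b=cv2.imread('pics/scene10.png')[130:280,210:410]
cv2.imwrite('pics/k10.png',np.vstack([cv2.resize(x,None,fx=2,fy=2,interpolation=cv2.INTER_CUBIC) for x in (a,b)]))
E
```

```text
clock: 18.92
position: [0.5405, 0.1665, 0.0887]
ee_rot: [0.642, 0.767, -0.0, -0.0]
ft_force: [0.2, 0.1, -0.8]
grip_width: 0.003
clock: 19.18
position: [0.5412, 0.1662, 0.0907]
ee_rot: [0.643, 0.766, 0.0, -0.0]
ft_force: [0.5, 0.0, -0.4]
grip_width: 0.007
(np.float64(0.0005290243976135291), np.float64(-0.0014795084028834205))
```

View pics/k10.png

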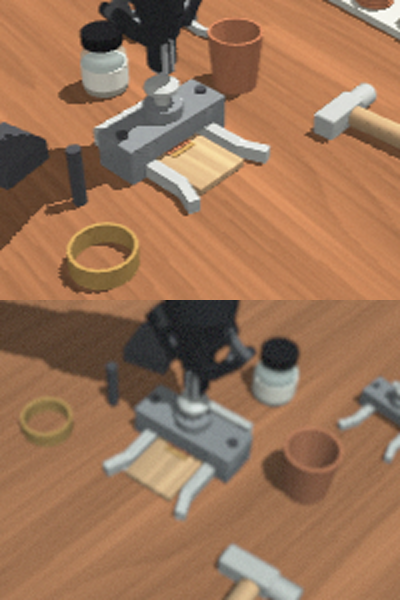

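Both views show the fingertips centred over the knob. I'll press in steps.

```bash
python3 -m pendant '[[0,0,0.1,0,1],[0,0,0.2,0,1],[0,0,0.2,0,1]]'|egrep 'pos|force'; for i in 1 2 3; do python3 -m pendant '[[0,0,0.05,0,1],[0,0,0.07,0,1],[0,0,0.07,0,1]]'|egrep 'pos|force'; done
```

```text
position: [0.541, 0.1658, 0.082]
ft_force: [0.3, -0.3, 1.2]
position: [0.541, 0.1659, 0.0794]
ft_force: [0.3, -1.2, 3.7]
position: [0.541, 0.1659, 0.0765]
ft_force: [0.8, -1.7, 3.3]
position: [0.5411, 0.1659, 0.0739]
ft_force: [-0.8, -1.5, 6.0]
```

```bash
for i in 1 2 3; do python3 -m pendant '[[0,0,0.03,0,1],[0,0,0.04,0,1],[0,0,0.04,0,1]]'|egrep 'pos|force'; done
```

```text
position: [0.5413, 0.166, 0.0736]
ft_force: [-6.4, -4.6, 20.7]
position: [0.5414, 0.166, 0.0734]
ft_force: [-12.9, -6.8, 35.7]
position: [0.5416, 0.1661, 0.0731]
ft_force: [-17.8, -10.8, 52.2]
```

The punch hit a hard stop at about 8 mm of travel, with the force well over 6.5 N. I'll release and retreat up, then away.

```bash
python3 -m pendant '[[0,0,-0.1,0,1],[0,0,-0.3,0,1],[0,0,-0.8,0,1],[0,0,-1.6,0,1],[0,0,-2,0,1]]'; python3 -m pendant '[[-1,0,-0.5,0,1],[-2,0,-1,0,1],[-3,0,-1,0,1],[-3,0,-1,0,1],[-3,0,-1,0,1]]';  python3 - <<'E'
from h import *
snapw('w11')
for n in ('scene','side'):
    a,_=camera(n); cv2.imwrite(f'pics/{n}11.png',a[:,:,::-1])
a=cv2.imread('pics/side11.png'); b=cv2.imread('pics/w11.png')
cv2.imwrite('pics/f11.png',np.vstack([cv2.resize(a[140:300,140:380],(560,300)),cv2.resize(b[0:160],None,fx=1,fy=1.8)]))
cv2.imwrite('pics/w11c.png',cv2.resize(b[0:200,160:400],None,fx=3,fy=3,interpolation=cv2.INTER_CUBIC))
E
```

```text
clock: 22.52
position: [0.5412, 0.1663, 0.1508]
ee_rot: [0.643, 0.766, 0.001, 0.0]
ft_force: [0.3, 0.1, -0.3]
grip_width: 0.001
clock: 23.15
position: [0.5614, 0.0483, 0.1888]
ee_rot: [0.642, 0.766, -0.0, -0.0]
ft_force: [0.0, 0.4, 0.4]
grip_width: 0.001
```

View pics/f11.png

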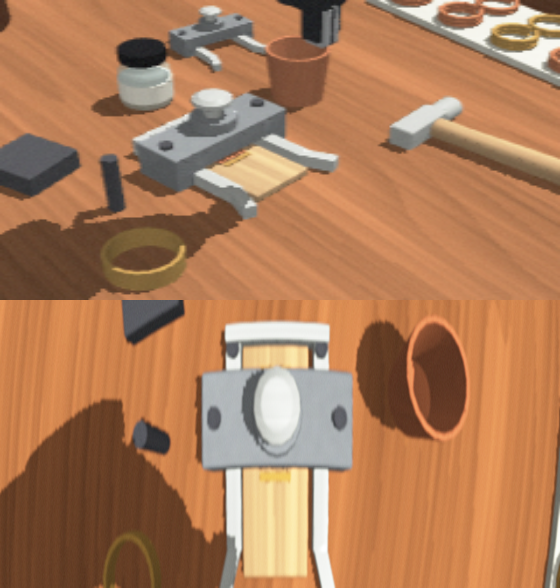

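View pics/w11c.png

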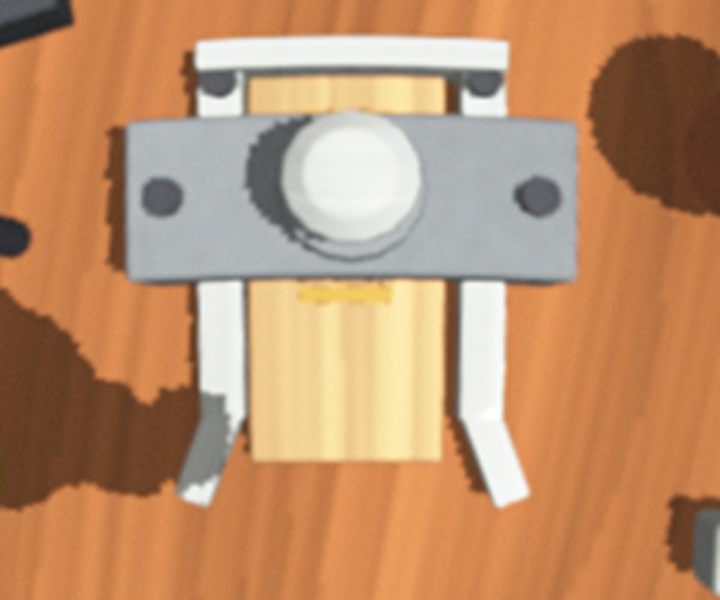

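View pics/scene11.png

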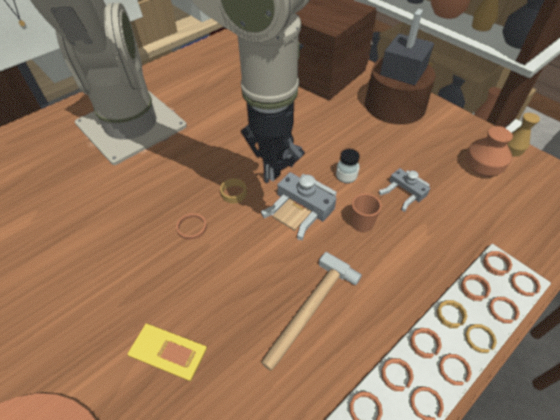

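The board is still tight against the stop, the knob is back up (scene (307,183)) and the bystanders sit at their starting pixels. Handing in.

```bash
python3 -c "
from workcell import hand_in; print(hand_in())"
```

```text
the job is handed in; nothing more can be done
None
```

The board is home against the stop bar, the punch has been pressed right down and has sprung back up, and the job is handed in. The last arm move ended at 23.2 s of the 72 s allowed.

**What I did:**
- **Squaring:** I nudged the board sideways with two fingertips to line it up with the press.
- **Feeding:** I pushed it from the tail under the beam until it stopped hard, reaching 19 N with no further movement.
- **Punching:** I pressed the knob with shut fingers to its hard stop at about 8 mm of travel, then released it and retreated.

**Last checks:**
- **Board:** it lies flat and square against the stop, and it did not shift when I pressed the punch.
- **Punch:** the knob is back up.
- **Bystanders:** the ones in view sit where they started.

**Disagreements and small faults:**
- The camera and fingertip readings put the tail edge at about -83 to -84 mm, against the stated -85 mm. That is within the 2 mm calibration error, and both the force and the picture say it is home.
- During the first nudge the fingertips pressed on the bench with about 15–18 N until I raised them.
- The punch press peaked at 52 N at the wrist, under the 120 N limit. It went through the fingertips, not the gripper body.

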